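# Load the sample carrier into its dock and lock it

## Task

Load the sample carrier into its dock: with your fingertips, gently push it by its end plate along the rails until you feel it drop into the notches, then push the slide catch fully across over its edge so it cannot lift out, and move clear. Nothing here needs gripping and nothing may be lifted; keep your fingers off the tube rack and vials that ride on the carrier and off the things around the dock.

Things in the scene. Friction and masses are not known exactly. Their poses are not given: they have to be found in the camera images.
- dock: Dock fixed on the table: 354 x 90 mm base, two grey rails (tops at z = 24 mm, y = +-27 mm), 36 mm high side fences. Origin on the table under its middle; x along the rails in the push direction (roughly to the robot's right), y away from the robot. Each rail has two notches 24 mm long, 6 mm deep, centred at x = -30 and +130 mm. Rails run from x = -170 mm to the end stop at +172 mm.
- carrier: Loose white board 210 x 70 x 6 mm, loaded 0.55 to 0.85 kg, on the rails between the fences, axes as the dock's. Origin under its middle, level with the undersides of its four keys (18 x 8 x 5 mm, at x = +-80, y = +-27 mm); board top 11 mm above it. Origin 24 mm above the table while sliding (friction 1 to 4 N), 19 mm when dropped in.
- carrier_home (a point): Where the carrier's origin lies when its keys have dropped into the notches (along the rails it has 3 mm play either way): dock x = +50 mm, 19 mm above the table. There the walls of the notches stop it from sliding on, so the pushing force rises at once: 10 N is plenty.
- carrier_push (a point): Middle of the outer face of the carrier's upright end plate, the face to push along the dock's +x: 44 mm wide, 6 mm thick, reaching 11 mm above and below this point. At x = -105, y = 0, z = 23 mm in the carrier's frame.
- catch (a joint): Slide catch on the dock's robot side, at dock x = -25 mm: a steel bar in a slotted block. 0 = pulled back, 0.022 m = fully across, its nose 19 mm over the carrier's edge. It slides along the dock's +y with 2 N of friction and stays where left. It passes 2 mm over the dropped carrier's board but is blocked by the edge of a carrier still riding on its keys.
- catch_push (a point): Middle of the outer (robot-side) face of the catch's upright black thumb plate, the face to push along the dock's +y: 20 mm wide along the dock's x, 5 mm thick, 51 mm above the table, the plate's top 60 mm. The catch block under it is 41 mm high and reaches to dock y = -80 mm.
- rack: Yellow tube rack 112 x 46 x 32 mm with five capped microtubes (tops 42 mm above the rack's underside), loose in a low frame on the carrier, 8 mm ahead of its middle. Origin at the centre of its underside, which lies on the board.
- vial_near: Glass vial with white ribbed cap, 24 mm wide, 32 mm high, standing loose in the robot-side cup at the front end of the carrier. Origin at the centre of its underside.
- vial_far: The same vial in the far cup beside it. Origin at the centre of its underside.
- coverslip_box: White flat box 34 x 34 x 16 mm loose on the table to the left, a bystander. Origin at the centre of its underside.
- petri_dish_1: Petri dish 60 mm wide, 14 mm high, pale yellow content, loose on the table to the right, a bystander. Origin at the centre of its underside.
- wash_jar: Squat white jar with red lid, 44 mm wide, 48 mm high, loose on the table at the right front of the dock, a bystander. Origin at the centre of its underside.
Mind the look-alikes: they are no part of the job. There is more than one size of the rack; the job needs the larger.

How it is judged:
On the way:
1. the carrier has dropped into its notches while the catch is still back (z of carrier in the frame of dock below 0.0206 m and x of carrier in the frame of dock between 0.0455 and 0.0545 m and angle between carrier's own z axis and vertical below 0.015 rad and value of joint catch below 0.01 m), for 0.2 s.
At the end, for the whole second after the job is handed in: The carrier lies level on the rails, dropped into all four notches (origin within 4.5 mm of home along the dock and less than 20.6 mm above its foot, tilt under 0.015 rad), at rest; the catch is pushed across (over 19 of its 22 mm); rack and vials stand upright on the carrier (z of carrier in the frame of dock below 0.0206 m and x of carrier in the frame of dock between 0.0455 and 0.0545 m and angle between carrier's own z axis and vertical below 0.015 rad and value of joint catch above 0.019 m and linear speed of carrier below 0.01 m/s and angle between each of rack, vial_near, vial_far's own z axis and vertical below 0.1 rad); the robot touches nothing.
It fails at once if the carrier is lifted off its rails or tipped (z of carrier in the frame of dock above 0.031 m or angle between carrier's own z axis and vertical above 0.08 rad).
It fails at once if the carrier is driven past its notches (x of carrier in the frame of dock above 0.058 m).
It fails at once if the carrier or the catch is pushed hard (over 60 N) (contact force between the fingers and carrier above 60 N or contact force between the fingers and dock above 60 N).
It fails at once if the rack or a vial is handled, lifted or upset (contact force between any of the fingers, the arm and rack above 2 N or contact force between any of the fingers, the arm and vial_near above 2 N or contact force between any of the fingers, the arm and vial_far above 2 N or angle between any of rack, vial_near, vial_far's own z axis and vertical above 0.3 rad or z of any of rack, vial_near, vial_far in the frame of carrier above 0.021 m).
It fails at once if a bystander is moved (distance of any of coverslip_box, petri_dish_1, wash_jar from where it was at the start of the episode above 0.015 m).
It also fails if it takes over 45 s, if anything falls off the work surface, if the arm or the gripper's body presses on something with over 40 N, if the wrist force passes 120 N, or if a joint passes its speed limit or range.

## Robot

A 7-joint arm with a two-finger parallel gripper is mounted at the origin on a cart in front of the work surface, level with it; the furniture and walls round the work are solid. World frame = base frame: x ahead of the robot, y to its left, z up, the work surface at z = 0. Lengths are in m, angles in rad, forces in N, time in s.
With the tool pointing down it reaches from about 0.4 to 0.875 m from the base axis. Payload 4.4 kg.
Tool frame: the origin (TCP) lies at the very end of the fingers, on their centre line; the grasp point (between the pads) lies 19 mm behind it (env.pinch_z is the distance from the TCP to the grasp point, in m); x points along the fingers, z is the direction in which the jaws open and shut, and the axes are right-handed (so a half turn about x gives the same grasp; the last joint's range is limited). The gripper opens to 85 mm and grips with 20 to 120 N. Pads are 22 mm wide; open, the fingers measure 114 mm over their backs; the gripper's body (76 mm by 85 mm) begins 54 mm behind the grasp point. The pads swing forward as they close: fully open they stand 13 mm farther back than shut.
Start: joints at [1.13, 0.628, 0.038, 1.517, -0.027, 0.996, -0.02], TCP at [0.238, -0.605, 0.231] pointing down, gripper open.
Joint ranges: [-3.06, 3.06], [-0.37, 2.12], [-1.25, 1.32], [0.18, 2.47], [-1.1, 4.24], [0.23, 1.98], [-2.94, 2.94]. Speed limits (rad/s): [2.57, 2.57, 3.14, 3.14, 3.14, 3.14, 3.14].

## Interface

Orientations are given as a unit quaternion [w, x, y, z].
In Python, from station import env, hand, sensors, vision, workorder gives the robot as it stands. Calls block until the motion is done:
- env.move_ptp(position, orientation): joint-space move of the TCP to a pose.
- env.move_l(position, v=0.15, ori=None, force_limit=None): straight line of the TCP; ori=None keeps the orientation; v is the mean speed in m/s. With force_limit (N) it stops when the force on the tool has changed by that much, and returns True; else False.
- env.set_joints(angles): joint-space move.
- hand.ungrasp() and hand.grasp(): open the fingers fully, or close them until they stop; the grip force is fixed at half the most.
- env.pause(seconds).
- env.inverse_kinematics(position, orientation): joint angles nearest the present ones, or None.
- sensors.get_state(): the state.
- vision.get_image(name): name is "scene" or "top" or "wrist"; returns (picture, depth): 384x512x3 uint8, blue, green, red; 384x512 float32, m along the optical axis (not along the pixel's ray), 0 where there is no reading.
- vision.camera_info(name): a dict with "camera_matrix" (3x3 intrinsics, pixels), "xyz" and "rotation" of the camera in the world; the wrist camera has in their place "hand_eye" (4x4, takes a point from camera to tool coordinates, whose origin is the TCP and whose axes are the tool frame's). Camera axes: x right, y down, z forward; pixel columns grow to the right and rows downward; lengths in m; the calibration is good to about 2 mm. A picture is of the moment at which its call begins: read the wrist's pose just before it. camera_info takes no time and is no camera call.
A pose or a line that the arm cannot do raises env.IKError and nothing moves.
- workorder.close_job(): hands the job in, once; it reports no verdict.
The state is a dict: "time": time; "joint_positions": joint angles; "joint_vel": joint speeds; "joint_torque": joint torques, N m; "ee_pos": TCP position; "tcp_rot": TCP orientation; "force": force on the tool from outside, world axes, zero at the start; "moment": the same for the moment, N m; "gripper_width": finger opening in m.
Only numpy, scipy, OpenCV 4.12 (cv2) and the standard library are available. Lean on these libraries where they do the work, as an engineer would, in place of code of your own. Each camera call takes 0.05 s, during which the arm holds its last target. There are 200 camera calls.

## Working session

There is one attempt and no reset: what is moved stays moved. The work goes in short steps, each a Python script; the robot and the scene stay as the last script left them, time stands still between calls to the robot, and variables do not carry over. Pictures are saved under pics/ and viewed, about 8 in all and at most 12, crops included, and the job is handed in when it is done.

```bash
ls; mkdir -p pics; python3 - <<'E'
from station import env,hand,sensors,vision,workorder
import cv2,numpy as np
s=sensors.get_state();print(s['time'],s['ee_pos'],s['tcp_rot'],s['force'])
for n in("top","scene"):
    p,d=vision.get_image(n);cv2.imwrite(f'pics/{n}0.png',p);np.save(f'pics/{n}0.npy',d);print(n,vision.camera_info(n))
print(env.pinch_z)
E
```

```text
pics
0.0 [ 0.2377389  -0.60425966  0.23038841] [ 0.58383614  0.39844875  0.58497927 -0.39770995] [ 0.2149446  -0.9789094   0.91839415]
top {'camera_matrix': array([[471.3914211 ,   0.        , 250.58753324],
       [  0.        , 471.3914211 , 189.81794299],
       [  0.        ,   0.        ,   1.        ]]), 'xyz': array([ 0.43841884, -0.0084341 ,  1.44232411]), 'rotation': array([ 0.02128165, -0.70162219,  0.71157294, -0.0306162 ])}
scene {'camera_matrix': array([[473.61918294,   0.        , 260.72503941],
       [  0.        , 473.61918294, 184.84842215],
       [  0.        ,   0.        ,   1.        ]]), 'xyz': array([0.12867673, 0.72816069, 0.94784198]), 'rotation': array([ 0.0913715 , -0.24447523,  0.89205976, -0.36893426])}
0.0187
```

View pics/top0.png

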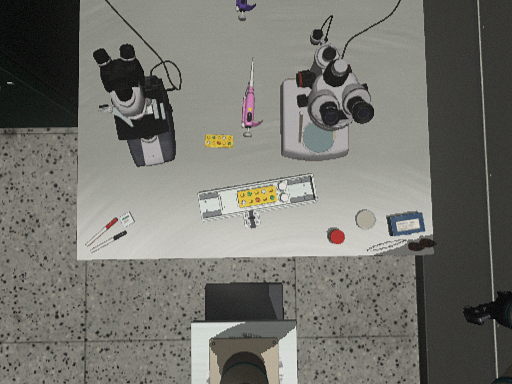

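View pics/scene0.png

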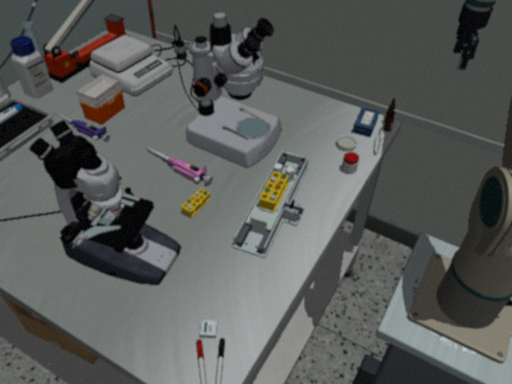

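The top view shows the dock at about px (200-316, 175-220) with a yellow rack on its carrier at (257,195) and the catch at (252,217). A second, smaller yellow rack lies loose at (219,141) and is the look-alike. The rack I want is the one riding on the carrier. I'll confirm this in an enlarged crop.

```bash
python3 - <<'E'
import cv2,numpy as np
p=cv2.imread('pics/top0.png');c=p[130:230,190:325]
cv2.imwrite('pics/crop1.png',cv2.resize(c,None,fx=5.9,fy=5.9,interpolation=cv2.INTER_CUBIC))
E
```

```text
(no output)
```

View pics/crop1.png

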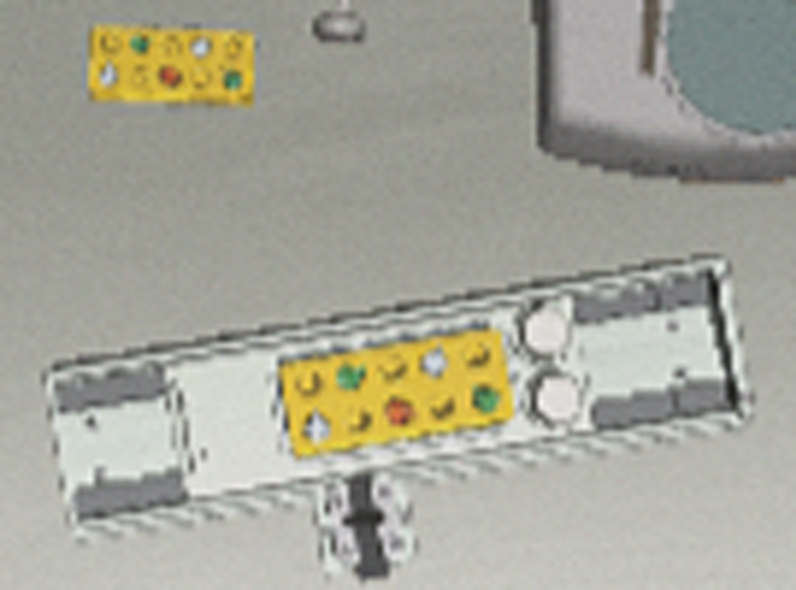

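The crop confirms it. The carrier's rack is about 38 px long, or about 112 mm, so it is the larger one; the loose one at about 27 px is smaller. The carrier's end plate is near crop (180,415), and the catch's black thumb plate is near (370,565). Next is a coarse estimate and a closer look with the wrist camera.

```bash
cat > h.py <<'E'
from station import env,hand,sensors,vision,workorder
import cv2,numpy as np
from scipy.spatial.transform import Rotation as R
def q2R(q): return R.from_quat(np.roll(q,-1)).as_matrix()
def cam(n):
    c=vision.camera_info(n);K=c['camera_matrix']
    if 'xyz' in c: return K,q2R(c['rotation']),c['xyz']
    s=sensors.get_state();Rt=q2R(s['tcp_rot']);H=np.array(c['hand_eye'])
    return K,Rt@H[:3,:3],s['ee_pos']+Rt@H[:3,3]
def ray(C,uv,z):
    K,Rm,t=C;uv=np.atleast_2d(uv).astype(float)
    d=(Rm@np.linalg.inv(K)@np.c_[uv,np.ones(len(uv))].T).T
    return t+d*((z-t[2])/d[:,2])[:,None]
def quat(x,z):
    "tool x (finger direction), tool z (jaw direction) -> wxyz"
    x=np.array(x,float);x/=np.linalg.norm(x);z=np.array(z,float);z-=x*(x@z);z/=np.linalg.norm(z)
    return np.roll(R.from_matrix(np.c_[x,np.cross(z,x),z]).as_quat(),1)
E
python3 - <<'E'
from h import *
C=cam('top')
f=lambda L:np.array(L)/5.9+[190,130]-0.4
P=ray(C,f([(48,370),(722,262),(748,415),(80,530)]),.036);print(P)
print('lens',np.linalg.norm(P-np.roll(P,-1,0),axis=1))
o=P.mean(0);e=(P[1]-P[0]+P[2]-P[3]);yaw=np.arctan2(e[1],e[0]);print('o',o,'yaw',yaw)
ex=np.array([np.cos(yaw),np.sin(yaw),0]);ey=np.array([-ex[1],ex[0],0])
print('plate',ray(C,f([(180,415)]),.058),'catch',ray(C,f([(372,575)]),.06))
print(cam('wrist'),vision.camera_info('wrist')['hand_eye'])
for nm,x,y,z in(('push',-140,0,42),('catch0',-25,-105,48),('catch1',-25,-70,48)):
  p=o+ex*x/1e3+ey*y/1e3;p[2]=z/1e3
  for til in(0,-.2,-.35,.2):
    for zz in(ey,-ey,ex,-ex):
      q=env.inverse_kinematics(p,quat([np.sin(til),0,-np.cos(til)],zz))
      print(nm,p.round(3),til,zz.round(2),None if q is None else np.round(q,2))
E
```

```text
[[ 0.53639989  0.13016998  0.036     ]
 [ 0.58682816 -0.21286146  0.036     ]
 [ 0.50867389 -0.22418757  0.036     ]
 [ 0.4553384   0.11457377  0.036     ]]
lens [0.3467183  0.0789707  0.34293428 0.08254822]
o [ 0.52181009 -0.04807632  0.036     ] yaw -1.419762789148681
plate [[0.51150997 0.06251094 0.058     ]] catch [[ 0.43070945 -0.03188008  0.06      ]]
(array([[275.47359571,   0.        , 255.66965395],
       [  0.        , 275.47359571, 192.27741139],
       [  0.        ,   0.        ,   1.        ]]), array([[ 0.36608045, -0.88460895, -0.28888079],
       [-0.93058162, -0.34856707, -0.11188763],
       [-0.00171753,  0.30978703, -0.95080442]]), array([ 0.31282497, -0.57530643,  0.37364413])) [[-2.61210929e-05 -3.09789106e-01  9.50805295e-01 -1.43168691e-01]
 [-5.38949878e-05 -9.50805294e-01 -3.09789107e-01  8.04391178e-02]
 [ 9.99999998e-01 -5.93356698e-05  8.13999332e-06  2.22761288e-04]
 [ 0.00000000e+00  0.00000000e+00  0.00000000e+00  1.00000000e+00]]
push [0.501 0.09  0.042] 0 [0.99 0.15 0.  ] [-0.13  0.74 -0.15  2.05  0.28  0.37 -0.35]
push [0.501 0.09  0.042] 0 [-0.99
[... 3622 characters left out ...]
0.84 -0.14]
catch1 [ 0.449 -0.034  0.048] -0.35 [-0.99 -0.15 -0.  ] [-0.34  0.9   0.58  1.9  -0.53  0.88 -2.43]
catch1 [ 0.449 -0.034  0.048] -0.35 [ 0.15 -0.99  0.  ] [-0.03  0.81  0.07  1.89 -0.06  0.79 -1.36]
catch1 [ 0.449 -0.034  0.048] -0.35 [-0.15  0.99 -0.  ] [ 0.41  0.9  -0.64  1.88  0.56  0.95  1.16]
catch1 [ 0.449 -0.034  0.048] 0.2 [0.99 0.15 0.  ] [ 0.68  0.93 -1.06  2.37  1.66  0.79 -1.48]
catch1 [ 0.449 -0.034  0.048] 0.2 [-0.99 -0.15 -0.  ] [ 0.68  0.93 -1.06  2.37  1.66  0.79  1.66]
catch1 [ 0.449 -0.034  0.048] 0.2 [ 0.15 -0.99  0.  ] [ 0.25  0.69 -0.34  2.38  2.04  0.24  2.84]
catch1 [ 0.449 -0.034  0.048] 0.2 [-0.15  0.99 -0.  ] [ 0.34  0.72 -0.48  2.38  1.89  0.32 -0.15]
```

```bash
python3 - <<'E'
from h import *
o=np.array([.522,-.048,0]);yaw=-1.42
ex=np.array([np.cos(yaw),np.sin(yaw),0]);ey=np.array([-ex[1],ex[0],0])
q=quat([0,0,-1],-ex)
env.move_ptp([.42,-.25,.25],q)
hand.grasp()
p=o+ey*.02;p[2]=.16
env.move_ptp(p,q)
env.pause(.2)
C=cam('wrist');im,d=vision.get_image('wrist')
np.savez('pics/w1.npz',K=C[0],R=C[1],t=C[2],im=im,d=d)
cv2.imwrite('pics/w1.png',cv2.resize(im,(800,600),interpolation=cv2.INTER_CUBIC))
s=sensors.get_state();print(s['time'],s['ee_pos'],s['gripper_width'],C[2])
E
```

```text
3.6917 [ 0.54173344 -0.04669626  0.1604131 ] 0.00011504987640579249 [ 0.46347353 -0.05854493  0.30358194]
```

View pics/w1.png

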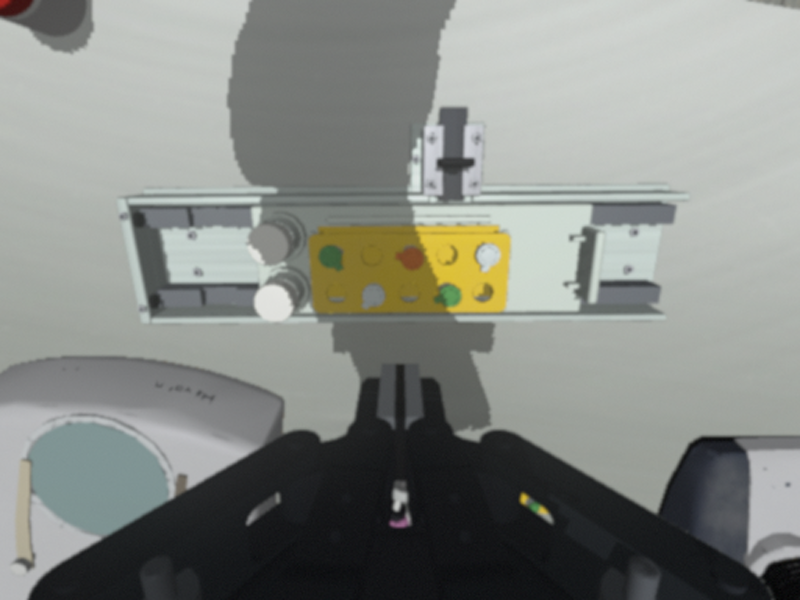

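The wrist view is seen from the robot side, with dock +x to the left. It shows the carrier's end plate at about (595,265), its outer face to the right, and the catch's black thumb plate at (455,162). The rack and vials stand at (300-510, 230-312) and (270,245)/(275,300). I'll cast these onto planes.

```bash
python3 - <<'E'
from h import *
f=np.load('pics/w1.npz');C=(f['K'],f['R'],f['t']);im=f['im'];d=f['d']
s=512/800.
def w(u,v,z): return ray(C,[(u*s,v*s)],z)[0]
def dp(u,v):
    dd=d[int(v*s),int(u*s)];K,Rm,t=C
    return (t+Rm@np.linalg.inv(K)@[u*s,v*s,1]*dd)
for n,u,v in(('fenceN L',200,192),('fenceN R',600,193),('fenceF L',200,320),('fenceF R',600,318),('board',545,250),('plate top',598,265),('thumb',455,163),('blocktop',475,150),('rail R',640,213),('table',600,400)): print(n,dp(u,v).round(4))
import itertools
# enlarged crops
a=im[60:215,70:450];
cv2.imwrite('pics/w1c.png',np.vstack([cv2.resize(im[70:140,240:350],(800,509),interpolation=cv2.INTER_CUBIC)]))
cv2.imwrite('pics/w1d.png',cv2.resize(im[110:215,330:450],(680,595),interpolation=cv2.INTER_CUBIC))
E
```

```text
fenceN L [ 0.504  -0.188   0.0069]
fenceN R [0.4651 0.0685 0.0261]
fenceF L [ 0.5833 -0.1747  0.0366]
fenceF R [0.543  0.0874 0.036 ]
board [0.5041 0.0403 0.0348]
plate top [0.5046 0.0644 0.0585]
thumb [ 0.4611 -0.029   0.0614]
blocktop [ 0.4523 -0.0168  0.0432]
rail R [0.4733 0.098  0.0248]
table [0.6214 0.1271 0.0007]
```

View pics/w1d.png

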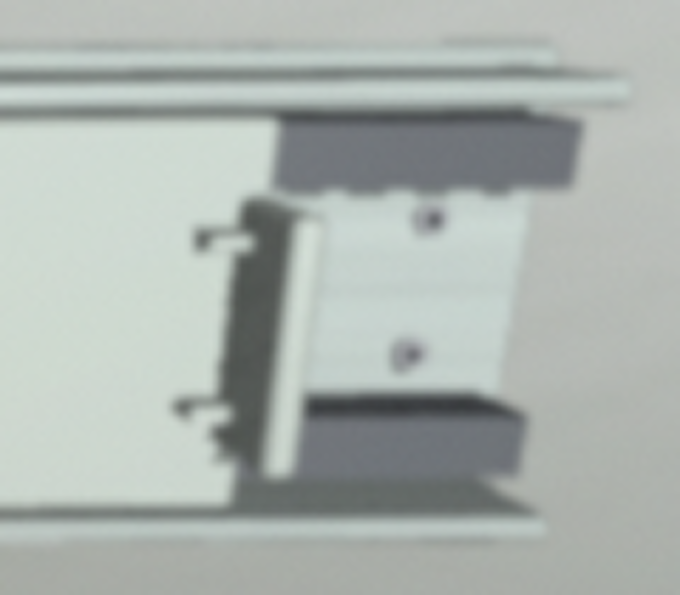

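View pics/w1c.png

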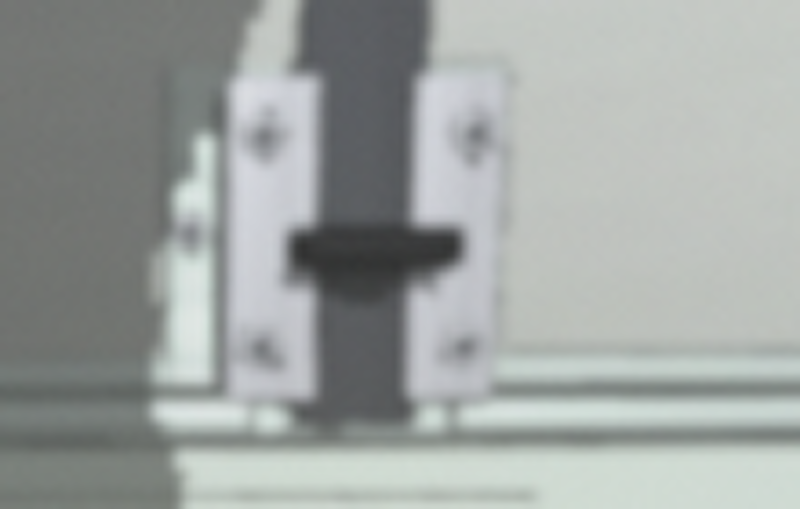

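```bash
python3 - <<'E'
from h import *
f=np.load('pics/w1.npz');C=(f['K'],f['R'],f['t'])
D=lambda u,v,z: ray(C,[((u+.5)/5.667+329.5,(v+.5)/5.667+109.5)],z)[0]
T=lambda u,v,z: ray(C,[((u+.5)/7.27+239.5,(v+.5)/7.27+69.5)],z)[0]
W=lambda u,v,z: ray(C,[((u+.5)/1.5625-.5,(v+.5)/1.5625-.5)],z)[0]
# fence far top strip, near top strip
NR=D(628,90,.036);FR=D(545,525,.036);NL=W(122,199,.036);FL=W(148,320,.036)
print('corners',NR,FR,NL,FL)
e=(NL-NR)+(FL-FR);yaw=np.arctan2(e[1],e[0]);print('yaw',yaw,[np.arctan2(*(a-b)[[1,0]]) for a,b in((NL,NR),(FL,FR))])
ex=np.array([np.cos(yaw),np.sin(yaw),0]);ey=np.array([-ex[1],ex[0],0])
rails=[D(*a,.024) for a in((583,120),(573,190),(528,415),(520,475))]
# x origin: rail ends at -170 ; y origin: rails centred +-27
ox=np.mean([r@ex for r in rails])+.170; oy=np.mean([r@ey for r in rails]); print('rail y rel',[(r@ey-oy) for r in rails],'rail x',[(r@ex-ox) for r in rails])
oyf=np.mean([(NR+FR)@ey/2,(NL+FL)@ey/2]);print('oy rails',oy,'fences',oyf)
print('fence ends x',[r@ex-ox for r in(NR,FR,NL,FL)])
o=ex*ox+ey*(oy+oyf)/2;print('o',o)
rel=lambda p:np.round([(p-o)@ex,(p-o)@ey,p[2]],4)
print('plate outer',rel(D(325,220,.058)),rel(D(297,475,.058)))
print('thumb outer',rel(T(288,230,.060)),rel(T(463,230,.060)),'inner',rel(T(375,268,.060)))
print('block top',rel(T(230,75,.041)),rel(T(510,75,.041)))
np.savez('dock.npz',o=o,yaw=yaw)
E
```

```text
corners [0.4588783  0.11729108 0.036     ] [0.53526939 0.12971845 0.036     ] [ 0.51101347 -0.22233283  0.036     ] [ 0.5884828  -0.20933897  0.036     ]
yaw -1.4167999122991115 [np.float64(-1.4184768060934603), np.float64(-1.4151210914964762)]
rail y rel [np.float64(-0.0329510756096712), np.float64(-0.0207303409968686), np.float64(0.02094755084306299), np.float64(0.03273386576347681)] rail x [np.float64(-0.1695866140372841), np.float64(-0.1701765407191797), np.float64(-0.16979521961257144), np.float64(-0.1704416256309648)]
oy rails 0.5104867518040997 fences 0.5101356600086355
fence ends x [np.float64(-0.16861523462079103), np.float64(-0.1691780222855394), np.float64(0.17498649196616028), np.float64(0.17402930567632324)]
o [ 0.5231541  -0.04336621  0.        ]
plate outer [-0.1107 -0.0211  0.058 ] [-0.1121  0.0212  0.058 ]
thumb outer [-0.0137 -0.0616  0.06  ] [-0.0339 -0.0615  0.06  ] inner [-0.0239 -0.0574  0.06  ]
block top [-0.0078 -0.0796  0.041 ] [-0.0418 -0.0794  0.041 ]
```

```bash
cat >> h.py <<'E'
import os
if os.path.exists('dock.npz'):
    _f=np.load('dock.npz');o=_f['o'];yaw=float(_f['yaw'])
    ex=np.array([np.cos(yaw),np.sin(yaw),0]);ey=np.array([-ex[1],ex[0],0]);ez=np.array([0,0,1.])
    Wd=lambda x,y,z:o+ex*x+ey*y+ez*z
    Dk=lambda p:np.round([(p-o)@ex,(p-o)@ey,p[2]],4)
def st(n=''):
    s=sensors.get_state();F=s['force'];print(n,'t',round(s['time'],2),'tcp',Dk(s['ee_pos']),'F',np.round([F@ex,F@ey,F[2]],2));return s
E
python3 - <<'E'
from h import *
q=quat(-ez,ey)
env.move_ptp(Wd(-.150,0,.16),q);st()
env.move_l(Wd(-.150,0,.043),v=.08);env.pause(.2);st('down')
r=env.move_l(Wd(-.110,0,.043),v=.02,force_limit=8);st('first %s'%r)
C=cam('wrist');im,d=vision.get_image('wrist');np.savez('pics/w2.npz',K=C[0],R=C[1],t=C[2],im=im,d=d)
cv2.imwrite('pics/w2.png',cv2.resize(im,(800,600),interpolation=cv2.INTER_CUBIC))
E
```

```text
t 5.06 tcp [-1.495e-01  1.000e-04  1.600e-01] F [ 0.64  0.89 -0.49]
down t 6.88 tcp [-0.15    0.0002  0.0433] F [ 0.02 -0.22  0.24]
first False t 9.03 tcp [-0.1101  0.      0.043 ] F [-4.55  0.58 -0.23]
```

View pics/w2.png

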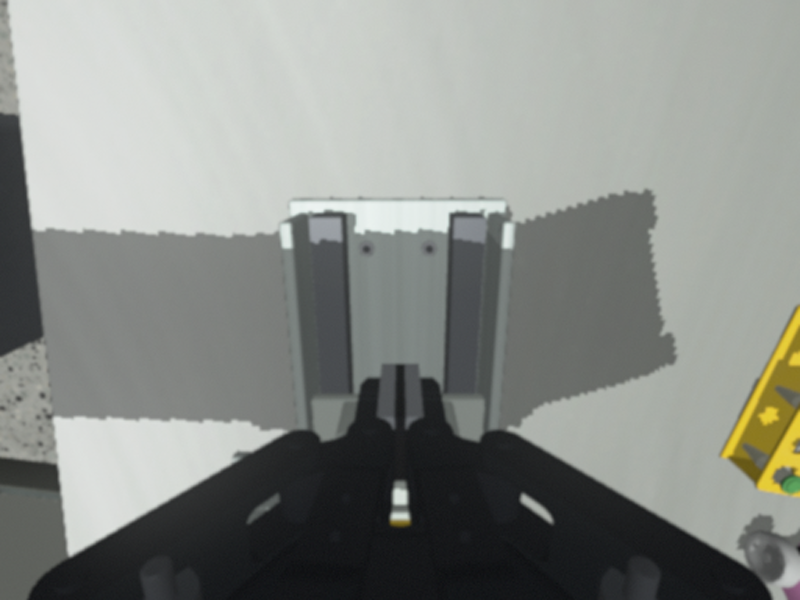

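The fingertips at (400,370) are centred between the rails and against the end plate, with about 4.5 N of sliding friction. I'll push on.

```bash
python3 - <<'E'
from h import *
r=env.move_l(Wd(-.078,0,.043),v=.02,force_limit=5);st('a %s'%r)
for x in np.arange(-.074,-.0605,.004):
    if r: break
    r=env.move_l(Wd(x,0,.043),v=.012,force_limit=5);st('%.3f %s'%(x,r))
E
```

```text
a False t 10.82 tcp [-0.078 -0.     0.043] F [-4.38  0.23 -0.07]
-0.074 False t 11.31 tcp [-0.0737 -0.      0.043 ] F [-4.3  -0.09 -0.78]
-0.070 False t 11.79 tcp [-0.0697 -0.      0.043 ] F [-3.85  0.07 -0.91]
-0.066 False t 12.28 tcp [-0.0656 -0.0001  0.043 ] F [-2.69  1.08 -0.1 ]
-0.062 False t 12.76 tcp [-0.0626 -0.      0.043 ] F [-5.28 -0.05 -0.36]
```

```bash
python3 - <<'E'
from h import *
for x in(-.061,-.060,-.059):
    r=env.move_l(Wd(x,0,.043),v=.01,force_limit=5);s=st('%.3f %s'%(x,r))
    if r or s['force']@ex<-9: break
env.move_l(Wd(-.085,0,.043),v=.04);st('back')
env.move_l(Wd(-.085,0,.16),v=.15)
q=quat(-ez,-ex);p=Wd(-.02,.02,.16)
env.move_ptp(p,q);env.pause(.2);st()
C=cam('wrist');im,d=vision.get_image('wrist');np.savez('pics/w3.npz',K=C[0],R=C[1],t=C[2],im=im,d=d)
cv2.imwrite('pics/w3.png',cv2.resize(im[60:220,60:460],(800,320),interpolation=cv2.INTER_CUBIC))
E
```

```text
-0.061 False t 13.01 tcp [-0.0625 -0.      0.043 ] F [-7.55 -0.2  -0.75]
-0.060 False t 13.26 tcp [-0.0625 -0.0001  0.043 ] F [-9.07 -0.78  0.51]
back t 14.03 tcp [-0.0847 -0.      0.043 ] F [-0.49  0.05  0.35]
 t 16.38 tcp [-0.0204  0.0199  0.16  ] F [-0.05  0.14 -0.55]
```

View pics/w3.png

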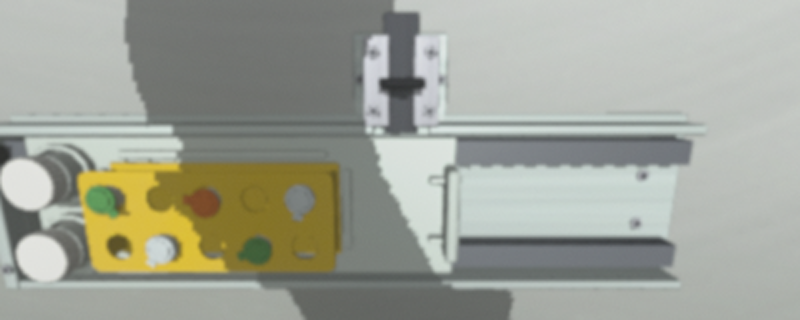

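The position stayed at -62.5 mm while the force rose to 9 N, so the carrier looks blocked by the notch. The picture shows the end plate at (452,215), with rack and vials standing and the catch still back. I'll check the board height by depth at both ends.

```bash
python3 - <<'E'
from h import *
def cloud(n):
    f=np.load(n);d=f['d'];v,u=np.mgrid[:384,:512]
    P=f['t']+((f['R']@np.linalg.inv(f['K'])@np.c_[u.ravel(),v.ravel(),np.ones(u.size)].T).T*d.reshape(-1,1))
    P=P[d.ravel()>0];return np.c_[(P-o)@ex,(P-o)@ey,P[:,2]]
for n in('pics/w1.npz','pics/w3.npz'):
    X=cloud(n)
    def md(a,b,c,e,lo=-1,hi=1):
        m=(X[:,0]>a)&(X[:,0]<b)&(X[:,1]>c)&(X[:,1]<e)&(X[:,2]>lo)&(X[:,2]<hi);return m.sum(),np.median(X[m],0).round(4) if m.sum() else None
    print(n,'rail',md(-.165,-.13,-.03,-.024),md(-.165,-.13,.024,.03))
    print(' board rear near/far',md(-.04,-.025,-.015,-.005),md(-.04,-.025,.01,.022),'near edge strip',md(-.02,.05,-.033,-.029,.022,.04),'far',md(-.02,.05,.029,.034,.022,.04))
    print(' front strip near',md(.06,.15,-.034,-.03,.022,.045),'plate top',md(-.13,-.03,-.02,.02,.048,.064))
E
```

```text
pics/w1.npz rail (np.int64(215), array([-0.1469, -0.027 ,  0.0248])) (np.int64(186), array([-0.1472,  0.0268,  0.0248]))
 board rear near/far (np.int64(229), array([-0.0323, -0.0099,  0.0684])) (np.int64(1877), array([-0.032 ,  0.0143,  0.2369])) near edge strip (np.int64(324), array([ 0.0127, -0.031 ,  0.0357])) far (np.int64(0), None)
 front strip near (np.int64(237), array([ 0.0856, -0.0315,  0.0353])) plate top (np.int64(450), array([-0.1064, -0.0007,  0.0576]))
pics/w3.npz rail (np.int64(215), array([-0.1474, -0.027 ,  0.0247])) (np.int64(188), array([-0.147 ,  0.027 ,  0.0248]))
 board rear near/far (np.int64(147), array([-0.0327, -0.0099,  0.0307])) (np.int64(802), array([-0.0313,  0.0139,  0.1852])) near edge strip (np.int64(287), array([ 0.0152, -0.0311,  0.0307])) far (np.int64(126), array([-0.0051,  0.0313,  0.0307]))
 front strip near (np.int64(389), array([ 0.1067, -0.0316,  0.0308])) plate top (np.int64(286), array([-0.0481, -0.0009,  0.0533]))
```

The board is 5 mm lower at all spots (35→30.7 mm) and level, so the carrier is seated. Now the catch.

```bash
python3 - <<'E'
from h import *
q=quat(-ez,-ex)
env.move_ptp(Wd(-.024,-.090,.13),q);st()
env.move_l(Wd(-.024,-.090,.049),v=.08);env.pause(.2);st('down')
r=env.move_l(Wd(-.024,-.056,.049),v=.025,force_limit=8);st('a %s'%r)
for y in np.arange(-.054,-.0455,.001):
    if r: break
    r=env.move_l(Wd(-.024,y,.049),v=.012,force_limit=6);s=st('%.3f %s'%(y,r))
    if s['force']@ey<-10: break
E
```

```text
t 16.97 tcp [-0.024  -0.0901  0.1302] F [0.34 1.24 0.49]
down t 18.32 tcp [-0.0239 -0.0897  0.0493] F [ 0.44  0.55 -0.22]
a False t 19.83 tcp [-0.024  -0.0561  0.0489] F [ 0.44 -1.08 -0.83]
-0.054 False t 20.15 tcp [-0.024  -0.0539  0.049 ] F [ 0.21 -1.91 -2.39]
-0.053 False t 20.4 tcp [-0.024  -0.0529  0.049 ] F [ 0.12 -1.07 -0.59]
-0.052 False t 20.65 tcp [-0.024  -0.0521  0.049 ] F [-0.79 -2.65 -0.43]
-0.051 False t 20.9 tcp [-0.024  -0.052   0.0489] F [-0.28 -5.64  1.98]
-0.050 False t 21.15 tcp [-0.0239 -0.052   0.0489] F [-0.22 -6.73  3.63]
-0.049 False t 21.4 tcp [-0.0239 -0.052   0.0489] F [-1.16 -8.8   6.68]
-0.048 False t 21.65 tcp [-0.0239 -0.0519  0.0488] F [ -3.1  -10.75   8.67]
```

```bash
python3 - <<'E'
from h import *
env.move_l(Wd(-.024,-.085,.049),v=.05);st('back')
env.move_l(Wd(-.024,-.085,.16),v=.15)
q=quat(-ez,-ex)
env.move_ptp(Wd(0,.02,.16),q);env.pause(.2);st()
C=cam('wrist');im,d=vision.get_image('wrist');np.savez('pics/w4.npz',K=C[0],R=C[1],t=C[2],im=im,d=d)
cv2.imwrite('pics/w4.png',np.vstack([cv2.resize(im[60:220,60:460],(800,320),interpolation=cv2.INTER_CUBIC),cv2.resize(im[75:145,240:440],(800,280),interpolation=cv2.INTER_CUBIC)]))
v,u=np.mgrid[:384,:512]
P=C[2]+((C[1]@np.linalg.inv(C[0])@np.c_[u.ravel(),v.ravel(),np.ones(u.size)].T).T*d.reshape(-1,1))
X=np.c_[(P-o)@ex,(P-o)@ey,P[:,2]]
m=(abs(X[:,0]+.024)<.008)&(abs(X[:,1]+.05)<.03)&(X[:,2]>.055)&(X[:,2]<.065);print('thumb top',m.sum(),X[m].mean(0),np.percentile(X[m,1],[2,98]))
m=(abs(X[:,0]-.04)<.1)&(X[:,1]<-.028)&(X[:,1]>-.034)&(X[:,2]>.02)&(X[:,2]<.045);print('strip z',np.percentile(X[m,2],[5,50,95]))
f=np.load('pics/w3.npz');P=f['t']+((f['R']@np.linalg.inv(f['K'])@np.c_[u.ravel(),v.ravel(),np.ones(u.size)].T).T*f['d'].reshape(-1,1))
X=np.c_[(P-o)@ex,(P-o)@ey,P[:,2]]
m=(abs(X[:,0]+.024)<.008)&(abs(X[:,1]+.05)<.03)&(X[:,2]>.055)&(X[:,2]<.065);print('thumb top before',m.sum(),X[m].mean(0),np.percentile(X[m,1],[2,98]))
E
```

```text
back t 22.54 tcp [-0.0241 -0.0845  0.0491] F [ 0.07  0.89 -0.41]
 t 24.14 tcp [-0.0003  0.0187  0.1596] F [ 0.22 -0.6  -0.23]
thumb top 110 [-0.02404157 -0.03785845  0.06012784] [-0.03993187 -0.03569209]
strip z [0.02929479 0.03082633 0.03853257]
thumb top before 114 [-0.02400491 -0.05940495  0.06048143] [-0.06140073 -0.05740828]
```

View pics/w4.png

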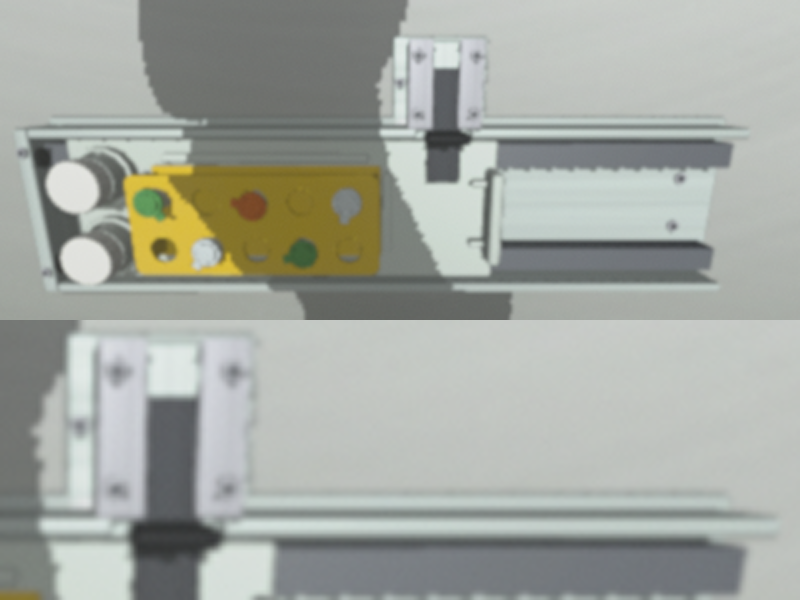

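The picture shows the catch nose over the board at (443,165) and the thumb plate at (447,138), which moved 21.5 mm. The rack and vials are upright and the board is still down. I'll raise the arm and hand in.

```bash
python3 - <<'E'
from h import *
env.move_l(Wd(0,-.03,.25),v=.15);env.pause(.3);st()
workorder.close_job()
E
```

```text
t 25.32 tcp [-2.000e-04 -3.000e-02  2.494e-01] F [-0.83 -0.1   0.17]
the job is handed in; nothing more can be done
```

The carrier is seated in its notches and the catch is pushed across. I handed the job in with the arm clear, about 25 s into the 45 s limit; no verdict is reported.

- **Carrier:** I pushed it about 58 mm by its end plate with closed fingertips, against about 4.5 N of friction. It then stopped dead while the force rose to 9 N. Wrist-camera depth showed the board about 5 mm lower at every spot I measured (near 31 mm, seated and level). My estimate puts it at about 52–54 mm along the dock, at the forward end of its notch play. The allowed range is 45.5–54.5 mm.
- **Catch:** I pushed it with up to about 11 N until it stopped. The thumb plate moved 21.5 mm by depth; 19 mm was needed. The last picture shows its nose over the board's edge.
- **Rest of the scene:** In the last picture the rack and both vials were upright on the carrier. I did not picture the bystanders again after the push, but the arm never went near them.

One reading was odd: at the catch's end stop the tool also showed an upward force of about 9 N. It vanished when I backed off, and nothing had moved wrongly.

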